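# Nest the washed harvest tubs

### The arm

A 6-joint arm with a two-finger parallel gripper is mounted at the origin on the work surface. World frame = base frame: x ahead of the robot, y to its left, z up, the work surface at z = 0. Lengths are in m, angles in rad, forces in N, time in s.
With the tool pointing down it reaches from about 0.15 to 0.775 m from the base axis. Payload 6.1 kg.
Tool frame: the origin (TCP) lies at the very end of the fingers, on their centre line; the grasp point (between the pads) lies 19 mm behind it (ctrl.hold_point_z is the distance from the TCP to the grasp point, in m); z points along the fingers, y is the line along which they close (so a half turn about z gives the same grasp; the last joint's range is limited). The gripper opens to 85 mm and grips with 20 to 120 N. Pads are 22 mm wide; open, the fingers measure 114 mm over their backs; the gripper's body (76 mm by 85 mm) begins 54 mm behind the grasp point. The pads swing forward as they close: fully open they stand 13 mm farther back than shut.
Start: joints at [1.293, 0.126, -0.04, 1.405, 0, 1.571], TCP at [0.144, 0.505, 0.208] pointing down, gripper open.
Joint ranges: [-2.72, 2.72], [-0.95, 1.95], [-1.27, 1.35], [-1.78, 2.02], [-1.46, 1.47], [-3.14, 3.14]. Speed limits (rad/s): [2.39, 2.39, 3.01, 3.14, 3.14, 3.14].

### API

Orientations are given as a rotation vector (axis times angle).
In Python, from cell import ctrl gives the robot as it stands.
- The arm moves only by the shell command python3 -m creep 'ROWS' [FORCE]. ROWS is JSON, a list of rows, each a list of 5 numbers: the finger opening in mm, from 0 to 85.4, then the shift along the tool's x, y, z in mm, then the turn about the tool's z in degrees. In form: [[grip, dx, dy, dz, spin], ...]. A call has 1 to 12 rows; each row is the pose to reach, as a shift and turn from the pose commanded when the call began, along the tool's axes at that moment; what a row does not reach only later rows make up. A row lasts 1/8 s, in which the tool goes at most 62.5 mm and 10.7 degrees, less where a joint would pass 70% of its speed; a pose out of reach is approached as far as the arm can. A call with a gripper value outside its range is refused whole. The fingers move at their own pace and stop on an object; FORCE is the grip in N (left out, the last holds). Time passes only in rows, so rows that repeat a pose let the fingers close. It gives the time, the measured TCP pose, the force, the opening and the grip force at its end, in the units of the state.
- ctrl.get_state(): the state, without advancing time (a new reading comes with each control period).
- ctrl.capture(name): name is "scene" or "side" or "wrist"; returns the picture (420x560x3 uint8, red, green, blue); there is no depth.
- ctrl.camera_model(name): a dict with "intrinsics" (3x3 intrinsics, pixels), "eye" and "orientation" of the camera in the world. Camera axes: x right, y down, z forward; pixel columns grow to the right and rows downward; lengths in m; the calibration is good to about 2 mm. The wrist camera is an equidistant fisheye: a pixel r from the principal point sees the ray r / f radians off the axis. A picture is of the moment at which its call begins: read the wrist's pose just before it. camera_model takes no time and is no camera call; for the wrist camera it gives the pose at the moment of the call.
- ctrl.hand_in(): hands the job in; it is judged then, once.
The state is a dict: "time_s": time; "joint_positions": joint angles; "qvel": joint speeds; "joint_torque": joint torques, N m; "position": TCP position; "tool_rot": TCP orientation; "force": force on the tool from outside, world axes, zero at the start; "wrist_torque": the same for the moment, N m; "width": opening from 0.0 (shut) to 1.0 (fully open); "grip_force": force on a finger pad.
Only numpy, scipy, OpenCV 4.12 (cv2) and the standard library are available. Lean on these libraries where they do the work, as an engineer would, in place of code of your own. Each camera call takes 0.05 s, during which the arm holds its last target. There are 200 camera calls.

### The job

Put the three washed grey harvest tubs away as one nest, largest first. The large one was left lying on its side to drain: tip it up over its bottom edge until it stands on its base, without lifting it off the bench. Then set the middle tub down inside it and after that the small one inside the middle, each lowered in and let go sitting flat on the floor of the one around it, not dropped, and leave everything else on the bench where it is.

Things in the scene. Friction and masses are not known exactly. Their poses are not given: they have to be found in the camera images.
- tub_large: large open grey plastic tub, about 0.4 kg, 164 mm (its x) by 200 mm (its y) over the rim, 90 mm high. Origin: centre of its underside; z from base to mouth. Starts lying on its -x long side, its x up, mouth towards the robot give or take 0.35 rad and tilted up 5 degrees. Upright, it stands on the far side of its lower base edge, x still pointing away from the robot.
- large_edge (a point): middle of the large tub's -x long bottom edge, 76 mm from the centre of its underside: on the bench at the start, it is the edge to tip over. Pushing the topmost rim (that of the +x wall, 160 mm up) level, from the mouth side towards the base side, tips it with about 1 N; that rim rises 25 mm, and past about 30 degrees the tub falls onto its base by itself.
- large_rim (a point): centre of the large tub's mouth, level with the rim, 90 mm above its underside; axes as the tub's. Rim band all round 8 mm thick, 25 mm deep, vertical; below it 4 mm walls that lean in 6 mm in all to the base; floor 5 mm thick. Clear mouth 148 x 184 mm.
- middle_centre (a point): centre (half-way up) of the middle tub: same make, 112 mm (its x) by 152 mm (its y) over the rim, 80 mm high, 0.22 kg or so, standing upright, z up; same rim band (8 mm thick, 25 mm deep) and 5 mm floor; clear mouth 96 x 136 mm. It fits in the large tub only with its y along the large one's y (either way round)
- middle_base (a point): centre of the underside of the middle tub, 40 mm below its centre, axes as the tub's; 5 mm above the large tub's underside when nested
- small_centre (a point): centre (half-way up) of the small tub: same make, 60 mm (its x) by 108 mm (its y) over the rim, 70 mm high, 0.14 kg or so, standing upright, z up; rim band 8 mm thick, 25 mm deep, clear mouth 44 x 92 mm. It fits in the middle tub only with its y along the middle one's y (either way round)
- small_base (a point): centre of the underside of the small tub, 35 mm below its centre, axes as the tub's; 5 mm above the middle tub's underside when nested
- tub_middle: the middle tub as a whole; origin at the centre of its underside
- tub_small: the small tub as a whole; origin at the centre of its underside
- knife: bystander: wooden-handled trimming knife, 195 mm long, 18 mm high, lying flat at the left side of the bench, beyond the left-hand tub
- tape: bystander: roll of tape lying flat, 94 mm across, 45 mm high, between the robot and the left-hand tub
- carton: bystander: small cardboard carton 90 x 60 x 45 mm, between the robot and the right-hand tub
- onion: bystander: onion 62 mm across, 75 mm high, behind the left-hand tub
- jar: bystander: lidded jar 68 mm across, 85 mm high, behind the right-hand tub
- spray: bystander: clear bottle 64 mm across, 190 mm high, back of the bench
- mug: bystander: white mug 76 mm across, 88 mm high, back of the bench
- brush: bystander: hand brush lying at the right side of the bench
Things that resemble listed ones, but are neither listed nor needed, are in the scene too. Leave any red look-alike of the tub_small alone.

How it is judged:
On the way, in this order (a step that is already met when the one before it is completed fails the run):
1. the large tub stands upright on its base on the bench (angle between tub_large's own z axis and vertical below 0.06 rad and height (world z) of large_rim above 0.08 m and linear speed of tub_large below 0.03 m/s), for 0.2 s.
2. the middle tub sits flat inside the large one and has been let go (z of middle_base in the frame of tub_large below 0.01 m and horizontal distance between middle_base and tub_large below 0.045 m and angle between tub_middle's own z axis and vertical below 0.06 rad and contact force between the fingers and tub_middle below 0.1 N), for 0.2 s.
3. the small tub sits flat inside the middle one and has been let go (z of small_base in the frame of tub_middle below 0.01 m and horizontal distance between small_base and tub_middle below 0.045 m and angle between tub_small's own z axis and vertical below 0.06 rad and contact force between the fingers and tub_small below 0.1 N), for 0.2 s.
At the end, for the whole second after the job is handed in: The large tub stands upright on the bench (within 0.06 rad), the middle tub sits flat on its floor and the small tub sits flat on the middle one's floor (each underside within 10 mm of the underside around it, tilt under 0.06 rad), all released and at rest (angle between each of tub_large, tub_middle, tub_small's own z axis and vertical below 0.06 rad and height (world z) of large_rim between 0.08 and 0.1 m and z of middle_base in the frame of tub_large between 0 and 0.01 m and horizontal distance between middle_base and tub_large below 0.045 m and z of small_base in the frame of tub_middle between 0 and 0.01 m and horizontal distance between small_base and tub_middle below 0.045 m and linear speed of each of tub_large, tub_middle, tub_small below 0.02 m/s); the robot touches nothing.
It fails at once if the large tub is lifted off the bench (the edge it tips over rises more than 35 mm) (height (world z) of large_edge above 0.035 m).
It fails at once if the middle tub is dropped (falls free faster than 0.75 m/s, that is from about 30 mm or more) (contact force between the fingers and tub_middle below 0.05 N and linear speed of tub_middle above 0.75 m/s).
It fails at once if the small tub is dropped (falls free faster than 0.75 m/s, that is from about 30 mm or more) (contact force between the fingers and tub_small below 0.05 N and linear speed of tub_small above 0.75 m/s).
It fails at once if something else on the bench is moved more than 30 mm (distance of any of knife, tape, carton, onion, jar, spray, mug, brush from where it was at the start of the episode above 0.03 m).
It also fails if it takes over 67 s, if anything falls off the work surface, if the arm or the gripper's body presses on something with over 40 N, if the wrist force passes 120 N, or if a joint passes its speed limit or range.

## Working session

There is one attempt and no reset: what is moved stays moved. The work goes in short steps, Python scripts to look and compute and a shell command to move; the robot and the scene stay as the last step left them, time stands still between calls to the robot, and variables do not carry over. Pictures are saved under pics/ and viewed, at most 10 in all, crops included, and the job is handed in when it is done.

```bash
ls; mkdir -p pics; cat > h.py <<'E'
import numpy as np, cv2
from cell import ctrl
from scipy.spatial.transform import Rotation as R
def cam(n):
    m=ctrl.camera_model(n); o=np.array(m["orientation"],float)
    Rm=o if o.shape==(3,3) else R.from_rotvec(o).as_matrix()
    return np.array(m["intrinsics"]),np.array(m["eye"]),Rm
def ray(c,u,v,fish=False):
    K,e,Rm=c; x=(u-K[0,2])/K[0,0]; y=(v-K[1,2])/K[1,1]
    if fish:
        r=np.hypot(x,y); d=np.array([x/r*np.sin(r),y/r*np.sin(r),np.cos(r)]) if r>0 else np.array([0,0,1.])
    else: d=np.array([x,y,1.])
    return e,Rm@(d/np.linalg.norm(d))
def plane(c,u,v,z,fish=False):
    e,d=ray(c,u,v,fish); return e+d*(z-e[2])/d[2]
E
python3 - <<'E'
from h import *
for n in("scene","side"):
    im=ctrl.capture(n); cv2.imwrite(f"pics/{n}0.png",cv2.cvtColor(im,cv2.COLOR_RGB2BGR)); m=ctrl.camera_model(n);print(n,m)
a=[cv2.imread(f"pics/{n}0.png") for n in("scene","side")]
cv2.imwrite("pics/scene0b.png",cv2.resize(a[0],(800,600)));cv2.imwrite("pics/side0b.png",cv2.resize(a[1],(800,600)))
print(ctrl.get_state())
E
```

```text
pics
scene {'intrinsics': array([[414.00064539,   0.        , 280.58283286],
       [  0.        , 414.00064539, 212.96028445],
       [  0.        ,   0.        ,   1.        ]]), 'eye': array([ 1.21955707, -0.1401742 ,  1.06433597]), 'orientation': array([-2.04266727, -1.64204783,  0.53170908])}
side {'intrinsics': array([[427.57626326,   0.        , 277.63095523],
       [  0.        , 427.57626326, 211.91060906],
       [  0.        ,   0.        ,   1.        ]]), 'eye': array([ 0.23883908, -0.95171249,  1.1025397 ]), 'orientation': array([-2.34683047,  0.31859916, -0.15718446])}
{'time_s': 0.1, 'joint_positions': array([ 1.29301594e+00,  1.26340874e-01, -4.05025156e-02,  1.40541144e+00,
       -1.49173369e-05,  1.57082284e+00]), 'qvel': array([ 0.00053506,  0.0006101 ,  0.00215122, -0.0002877 , -0.00110687,
        0.00086792]), 'joint_torque': array([-2.33474115e-03, -4.36904454e+01,  3.53605127e+01,  1.35961655e-02,
       -2.74120566e-04, -7.23918077e-06]), 'position': array([0.14386001, 0.50448429, 0.20689731]), 'tool_rot': array([-4.34950119e-01, -3.11114800e+00,  2.27206032e-03]), 'force': array([-0.15210951,  0.23426024, -0.40599202]), 'wrist_torque': array([0.00827672, 0.0140058 , 0.04996591]), 'grip_force': 0.0, 'width': 1.0007883205887358}
```

View pics/scene0b.png

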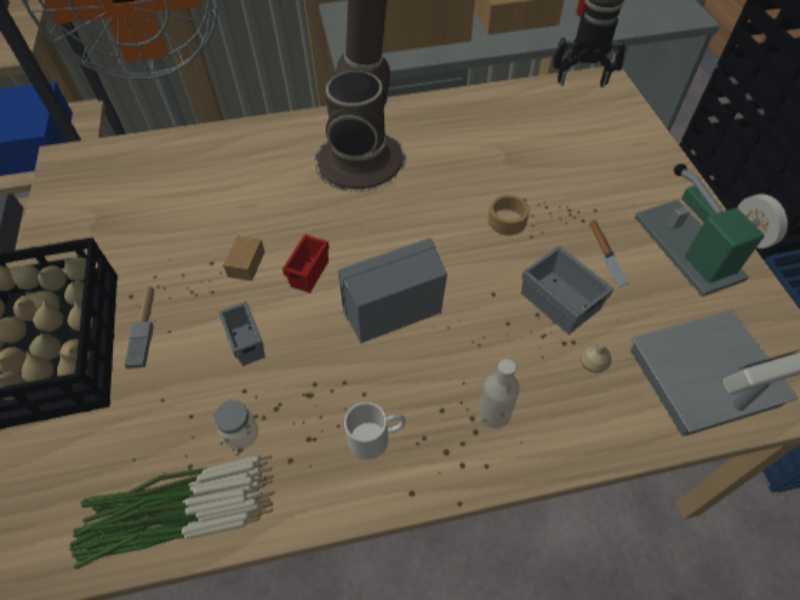

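View pics/side0b.png

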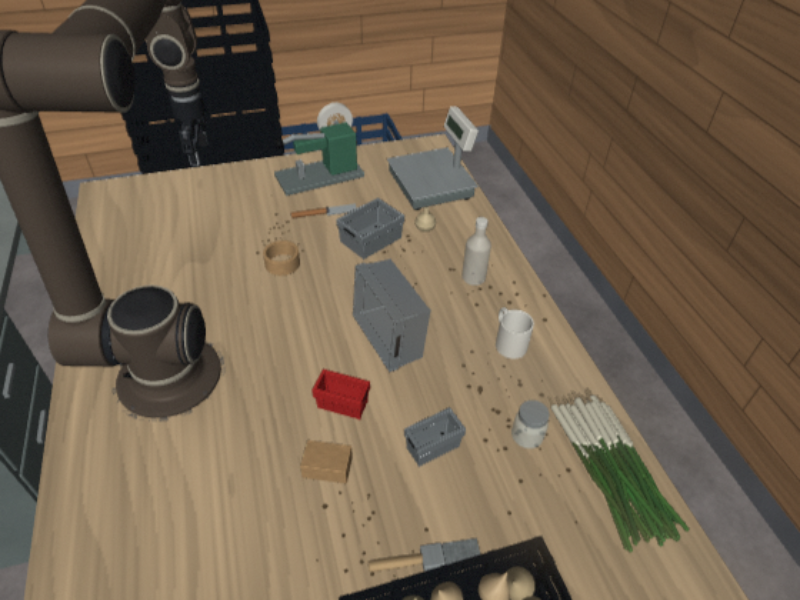

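The scene shows the large tub on its side at scene (393,290) in the 800 px picture, and side (391,313). Two upright tubs could be the small one. The grey tub at scene (241,333) fits "grey, right-hand, between carton and jar". The red one at (306,263) is the look-alike to leave alone. The middle tub is the left-hand grey one at scene (566,288). I'll confirm this in one enlarged mosaic.

```bash
python3 - <<'E'
import cv2,numpy as np
a={n:cv2.imread(f"pics/{n}0.png") for n in("scene","side")}
def crop(n,cx,cy,w,h,s):
    x0,y0=cx-w//2,cy-h//2; c=cv2.resize(a[n][y0:y0+h,x0:x0+w],None,fx=s,fy=s,interpolation=cv2.INTER_CUBIC); c=cv2.convertScaleAbs(c,alpha=1.5)
    for k in range(0,w,10): cv2.putText(c,str(x0+k),(k*s,8),0,.3,(0,255,255),1); cv2.line(c,(k*s,10),(k*s,14),(0,255,255),1)
    for k in range(0,h,10): cv2.putText(c,str(y0+k),(0,k*s+4),0,.3,(0,255,255),1)
    return c
m=np.vstack([np.hstack([crop("scene",396,202,80,60,5),crop("side",260,160,80,60,5)]),np.hstack([crop("scene",169,233,80,60,5),crop("side",304,305,80,60,5)])])
cv2.imwrite("pics/c1.png",m)
cv2.imwrite("pics/c2.png",np.hstack([crop("scene",275,203,100,100,4),crop("side",274,219,100,100,4)]))
E
```

```text
(no output)
```

View pics/c1.png

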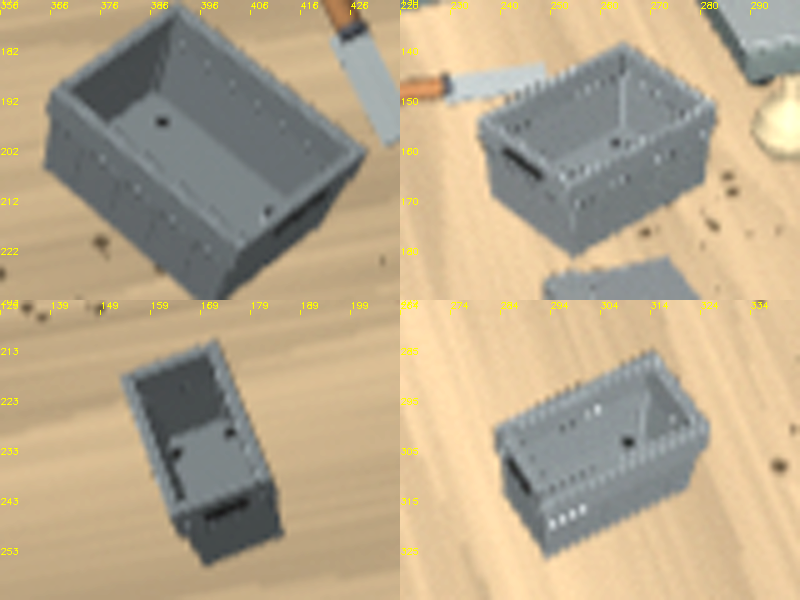

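View pics/c2.png

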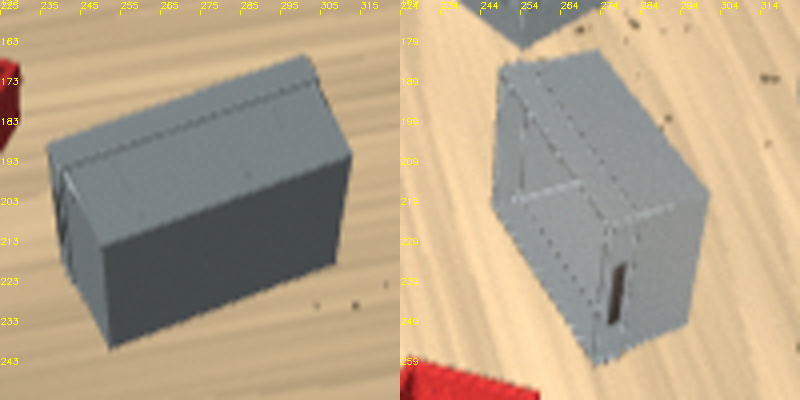

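The mosaic confirms the grey small tub at scene (169,233), with a handle slot and a long y axis, and the middle tub at scene (396,202). The red one is not among them. The large tub's mouth faces the robot: topmost rim runs from scene (237,190) to (302,167), and its base's lower edge from (252,240) to (309,219).

```bash
python3 - <<'E'
from h import *
S=cam("scene");D=cam("side")
np.set_printoptions(precision=4,suppress=True)
def show(nm,c,pts,z):
    P=np.array([plane(c,u,v,z)[:2] for u,v in pts]); (cx,cy),sz,_=cv2.minAreaRect(P.astype(np.float32))
    B=cv2.boxPoints(cv2.minAreaRect(P.astype(np.float32)))
    e=[P[(i+1)%4]-P[i] for i in range(4)]
    print(nm,P.mean(0),[round(float(np.linalg.norm(x)),4) for x in e],[round(float(np.degrees(np.arctan2(x[1],x[0]))),1) for x in e])
show("mid scene",S,[(366,191),(392,173.6),(429.2,202.4),(404,221.4)],.08)
show("mid side",D,[(236,155),(265,138.6),(283.2,151),(254,167.4)],.08)
show("small scene",S,[(153.4,218.4),(172,211.4),(183.8,239),(165,246)],.07)
show("small side",D,[(283.4,301.6),(315,285.4),(326,300.6),(293.4,315.6)],.07)
def tri(a,b):
    (p,d),(q,f)=ray(S,*a),ray(D,*b); s=np.linalg.lstsq(np.c_[d,-f],q-p,rcond=None)[0]; A,Bq=p+d*s[0],q+f*s[1]
    return (A+Bq)/2,np.linalg.norm(A-Bq)
for n,a,b in[("rimtop right",(237,190),(276,224.5)),("rimtop left",(302,166.7),(249,186)),("basetop left",(312.5,191.3),(274,181.5)),("basetop right",(250.8,214.8),(301.5,216.5)),("basebot right",(252.5,240),(296,249.5))]: print(n,*tri(a,b))
for a in[(252.5,240),(308.8,219)]: print("basebot",plane(S,*a,0))
print(R.from_rotvec(ctrl.get_state()["tool_rot"]).as_matrix())
for z,a in((.001,0),):pass
def pl(c,pts,z): return [plane(c,*p,z)[:2].round(3) for p in pts]
k=.7
print("tape",pl(S,[(508*k,207*k)],.045),"carton",pl(S,[(245*k,250*k)],.045),"red",pl(S,[(284*k,265*k),(303*k,237*k),(328*k,245*k),(309*k,270*k)],.07),"knife",pl(S,[(592*k,222*k),(626*k,284*k)],.01),"onion",pl(S,[(597*k,355*k)],.04),"jar",pl(S,[(232*k,414*k)],.085),"spray",pl(S,[(505*k,368*k)],.19),"mug",pl(S,[(366*k,415*k)],.088))
E
```

```text
mid scene [0.5586 0.3483] [0.1116, 0.145, 0.1085, 0.1462] [115.2, 27.2, -64.2, -151.6]
mid side [0.5559 0.3418] [0.1551, 0.1082, 0.1508, 0.1028] [29.2, -63.6, -152.8, 118.7]
small scene [ 0.5161 -0.3283] [0.0564, 0.1071, 0.0544, 0.1057] [103.7, 14.3, -77.7, -164.6]
small side [ 0.5147 -0.3347] [0.108, 0.0583, 0.1055, 0.0519] [15.3, -77.3, -168.2, 105.4]
rimtop right [ 0.4925 -0.1157  0.1616] 0.003784014056604602
rimtop left [0.4522 0.0782 0.161 ] 0.003928120899354022
basetop left [0.5402 0.0869 0.1534] 0.0034124756931953517
basetop right [ 0.5794 -0.0936  0.1528] 0.00011480583309112702
basebot right [ 0.5671 -0.0976  0.0031] 0.0025454407198010416
basebot [ 0.5642 -0.0965  0.    ]
basebot [0.5272 0.0877 0.    ]
[[-0.9617  0.2742 -0.0004]
 [ 0.2742  0.9617 -0.0014]
 [-0.     -0.0015 -1.    ]]
tape [array([0.296, 0.309])] carton [array([ 0.293, -0.311])] red [array([ 0.377, -0.227]), array([ 0.306, -0.178]), array([ 0.342, -0.126]), array([ 0.403, -0.176])] knife [array([0.357, 0.505]), array([0.548, 0.505])] onion [array([0.719, 0.356])] jar [array([ 0.713, -0.352])] spray [array([0.783, 0.123])] mug [array([ 0.769, -0.117])]
```

```bash
cat >> h.py <<'E'
def go(x,y,z,Y=None):
    s=ctrl.get_state(); Rm=R.from_rotvec(s["tool_rot"]).as_matrix(); d=Rm.T@(np.array([x,y,z])-s["position"])*1000
    yaw=np.degrees(np.arctan2(Rm[1,1],Rm[0,1]))
    print("pos",s["position"].round(4),"yawY",round(yaw,1),"j6",round(np.degrees(s["joint_positions"][5]),1),"->",d.round(1),"spin",None if Y is None else round((yaw-Y+180)%360-180,1))
E
python3 -c "
from h import *
go(.405,-.032,.21,101.5);go(.405,-.032,.135)"
```

```text
pos [0.1439 0.5045 0.2069] yawY 74.1 j6 90.0 -> [-398.3 -444.3   -2.4] spin -27.4
pos [0.1439 0.5045 0.2069] yawY 74.1 j6 90.0 -> [-398.3 -444.2   72.6] spin None
```

```bash
python3 -m creep '[[0,-40,-44,0,0],[0,-80,-89,0,-5],[0,-120,-133,0,-10],[0,-160,-178,0,-15],[0,-200,-222,0,-20],[0,-240,-267,0,-25],[0,-280,-311,0,-27],[0,-320,-356,0,-27],[0,-360,-400,0,-27],[0,-398,-444,0,-27.4],[0,-398,-444,30,-27.4],[0,-398,-444,72,-27.4]]' 40
python3 -c "
from h import *
go(.405,-.032,.135,101.5)
u=np.array([np.cos(np.radians(11.5)),np.sin(np.radians(11.5))]);p=np.array([.472,-.019])-.03*u;q=np.array([.472,-.019])+.10*u
go(*p,.135,101.5);go(*q,.135,101.5)"
```

```text
time_s: 1.6
position: [0.4058, -0.0325, 0.1351]
tool_rot: [-0.31, 3.125, -0.0]
force: [-0.1, -0.3, -0.9]
width: -0.003
grip_force: 0.0
pos [ 0.4058 -0.0325  0.1351] yawY 101.3 j6 -15.9 -> [0.7 0.6 0.1] spin -0.2
pos [ 0.4058 -0.0325  0.1351] yawY 101.3 j6 -15.9 -> [-37.6   0.1   0.2] spin -0.2
pos [ 0.4058 -0.0325  0.1351] yawY 101.3 j6 -15.9 -> [-167.6    0.5    0.4] spin -0.2
```

```bash
python3 -m creep '[[0,-25,0,0,0],[0,-45,0,0,0],[0,-55,0,0,0],[0,-65,0,0,0],[0,-75,0,0,0],[0,-84,0,0,0],[0,-93,0,0,0],[0,-102,0,0,0],[0,-110,0,0,0],[0,-118,0,0,0],[0,-124,0,0,0],[0,-124,0,0,0]]'
python3 - <<'E'
from h import *
cv2.imwrite("pics/side1.png",cv2.cvtColor(ctrl.capture("side")[100:310,180:460],cv2.COLOR_RGB2BGR))
E
```

```text
time_s: 3.1
position: [0.5268, -0.0065, 0.1355]
tool_rot: [0.315, -3.126, -0.0]
force: [0.0, -0.2, 0.4]
width: 0.003
grip_force: 0.0
```

View pics/side1.png

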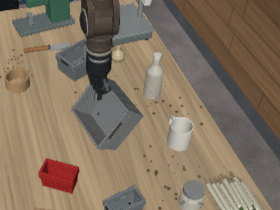

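The tub now stands upright: mouth up at crop (107,115) with the fingers over it. I'll rise, move over the middle tub, and measure it with the wrist camera.

```bash
python3 -c "
from h import *
go(.5268,-.0065,.27,118);go(.581,.299,.27,118)"
```

```text
pos [ 0.5265 -0.0066  0.1355] yawY 101.5 j6 -12.2 -> [  -0.3    0.  -134.5] spin -16.5
pos [ 0.5265 -0.0066  0.1355] yawY 101.5 j6 -12.2 -> [-114.2  288.6 -134.5] spin -16.5
```

```bash
python3 -m creep '[[0,0,0,-50,0],[0,0,0,-100,0],[0,-10,25,-134,0],[30,-30,75,-134,-5],[30,-50,125,-134,-10],[30,-70,175,-134,-16],[30,-90,225,-134,-16.5],[30,-114,288,-134,-16.5],[30,-114,288,-134,-16.5],[30,-114,288,-134,-16.5]]'
python3 - <<'E'
from h import *
import pickle
w=cam("wrist"); im=ctrl.capture("wrist"); sc=ctrl.capture("scene")
pickle.dump(w,open("w1.pkl","wb")); print(w)
b=lambda i:cv2.cvtColor(i,cv2.COLOR_RGB2BGR)
cv2.imwrite("pics/w1.png",b(im));cv2.imwrite("pics/sc1.png",b(sc))
c=cv2.resize(b(sc)[130:280,200:350],(450,450)); 
for k in range(0,150,10):cv2.putText(c,str(200+k),(k*3,8),0,.3,(0,255,255),1);cv2.putText(c,str(130+k),(0,k*3+4),0,.3,(0,255,255),1)
wi=b(im)
for k in range(0,560,40):cv2.putText(wi,str(k),(k,8),0,.3,(0,255,255),1)
for k in range(0,420,30):cv2.putText(wi,str(k),(0,k+4),0,.3,(0,255,255),1)
cv2.imwrite("pics/c3.png",np.hstack([cv2.resize(wi,(560,420))[:, 60:460],cv2.resize(c,(400,420))]))
E
```

```text
time_s: 4.4
position: [0.5806, 0.2984, 0.2692]
tool_rot: [0.761, -3.047, 0.001]
force: [0.5, 0.2, 0.4]
width: 0.35
grip_force: 0.0
(array([[325.1922621 ,   0.        , 278.00386788],
       [  0.        , 325.1922621 , 208.20660908],
       [  0.        ,   0.        ,   1.        ]]), array([0.51019369, 0.26067026, 0.43482012]), array([[-4.69554815e-01,  8.40601860e-01,  2.70012571e-01],
       [ 8.82903275e-01,  4.46957614e-01,  1.43912120e-01],
       [ 2.88621009e-04,  3.05969612e-01, -9.52041235e-01]]))
```

View pics/c3.png

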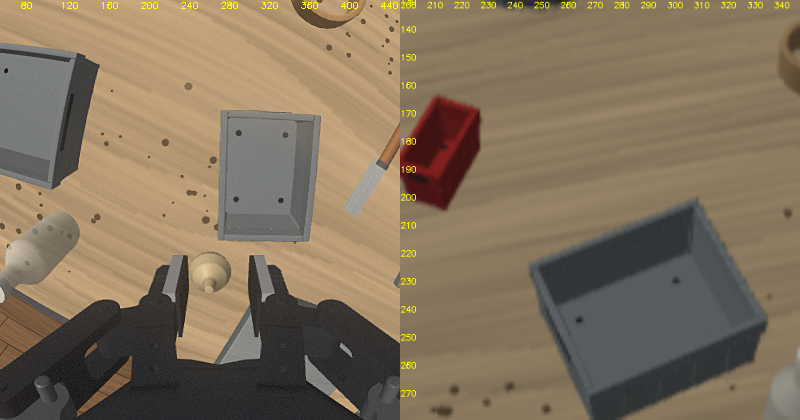

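The left pane shows the middle tub at wrist px (281,110), (381,115), (367,242), (279,241). The right pane shows the large tub upright with its rim visible. I'll take the corners off at rim height.

```bash
python3 - <<'E'
from h import *
import pickle
w=pickle.load(open("w1.pkl","rb"));S=cam("scene")
def show(nm,c,pts,z,f):
    P=np.array([plane(c,u,v,z,f)[:2] for u,v in pts]); e=[P[(i+1)%4]-P[i] for i in range(4)]
    print(nm,P.mean(0).round(4),[round(float(np.linalg.norm(x)),4) for x in e],[round(float(np.degrees(np.arctan2(x[1],x[0]))),1) for x in e])
show("mid",w,[(281,110),(381,115),(367,242),(279,241)],.08,True)
show("large",S,[(249.1,225.4),(310.6,201.8),(337.25,244.6),(273.1,279.3)],.09,False)
im=cv2.imread("pics/w1.png");hsv=cv2.cvtColor(im,cv2.COLOR_BGR2HSV)
m=((hsv[...,1]<60)|(hsv[...,0]>85)).astype(np.uint8)*255
m[252:]=0;m[:,:260]=0;m[:,400:]=0
m=cv2.morphologyEx(m,cv2.MORPH_CLOSE,np.ones((5,5)))
c=max(cv2.findContours(m,0,2)[0],key=cv2.contourArea)
a=cv2.approxPolyDP(cv2.convexHull(c),6,True)[:,0];print(a.tolist(),cv2.contourArea(c))
if len(a)==4: show("mid mask",w,a.astype(float),.08,True)
E
```

```text
mid [0.5542 0.3487] [0.1114, 0.1524, 0.1076, 0.1518] [117.0, 25.8, -63.3, -152.8]
large [0.6327 0.0104] [0.1947, 0.1604, 0.2021, 0.1812] [102.5, 12.3, -71.6, -169.7]
[[281, 110], [380, 116], [367, 241], [278, 239]] 12231.0
mid mask [0.5539 0.3478] [0.1102, 0.1498, 0.1087, 0.1492] [116.4, 26.2, -63.9, -153.2]
```

```bash
python3 -c "
from h import *
go(.578,.3015,.055,117)"
```

```text
pos [0.5808 0.2972 0.2701] yawY 117.9 j6 -0.8 -> [  0.5   5.2 215.1] spin 0.9
```

```bash
python3 -m creep '[[30,0,5,50,1],[30,0.5,5,100,1],[30,0.5,5,150,1],[30,0.5,5,190,1],[30,0.5,5,208,1],[30,0.5,5,215,1],[30,0.5,5,215,1],[0,0.5,5,215,1],[0,0.5,5,215,1],[0,0.5,5,215,1],[0,0.5,5,215,1],[0,0.5,5,215,1]]' 50
```

```text
time_s: 6.0
position: [0.5792, 0.3031, 0.0565]
tool_rot: [-0.732, 3.052, 0.001]
force: [-0.2, -1.1, 5.4]
width: -0.002
grip_force: 3.1
```

```bash
python3 -m creep '[[0,0,0,-5,0],[0,0,0,-15,0],[0,0,0,-40,0],[0,0,0,-80,0],[0,0,0,-120,0],[0,0,0,-160,0],[0,0,0,-160,0]]'
python3 - <<'E'
from h import *
import pickle
w=cam("wrist");im=ctrl.capture("wrist");pickle.dump(w,open("w2.pkl","wb"));sc=ctrl.capture("scene")
b=lambda i:cv2.cvtColor(i,cv2.COLOR_RGB2BGR)
cv2.imwrite("pics/sc2.png",b(sc));cv2.imwrite("pics/w2.png",b(im))
c=cv2.resize(b(sc)[150:300,220:360],(560,600),interpolation=cv2.INTER_CUBIC)
for k in range(0,140,10):cv2.putText(c,str(220+k),(k*4,8),0,.3,(0,255,255),1)
for k in range(0,150,10):cv2.putText(c,str(150+k),(0,k*4+4),0,.3,(0,255,255),1)
d=cv2.resize(b(im),(240,180)); e=cv2.resize(b(sc)[60:240,300:480],(240,240))
cv2.imwrite("pics/c4.png",np.hstack([c,np.vstack([d,e,np.zeros((180,240,3),np.uint8)])]))
E
```

```text
time_s: 6.88
position: [0.5794, 0.3033, 0.2191]
tool_rot: [-0.732, 3.048, 0.003]
force: [-0.5, -0.3, -0.0]
width: -0.003
grip_force: 0.0
```

View pics/c4.png

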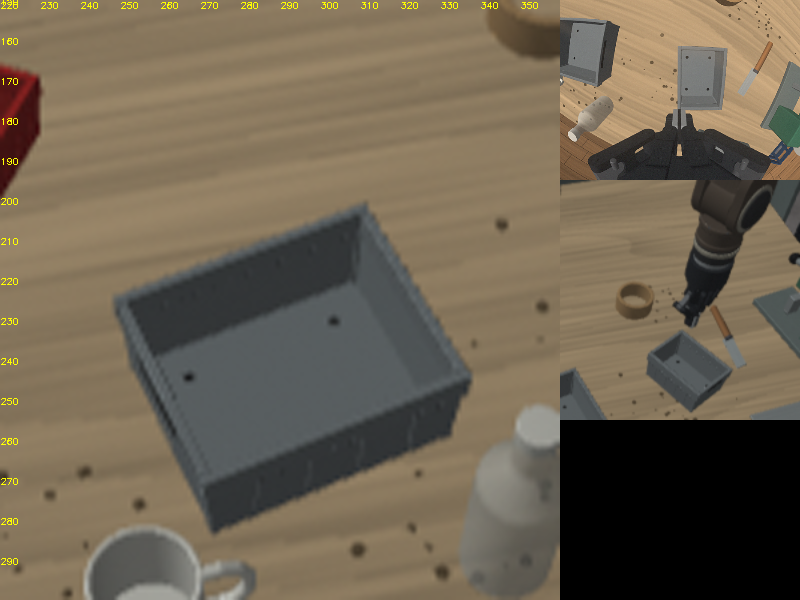

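Large tub's rim corners: scene (248.5,225), (311.5,200.5), (337,244.5), (271,272). The fingers closed empty (top right pane), so I'll check where the middle tub lies relative to the TCP now.

```bash
cat >> h.py <<'E'
def show(nm,c,pts,z,f=False):
    P=np.array([plane(c,u,v,z,f)[:2] for u,v in pts]); e=[P[(i+1)%4]-P[i] for i in range(4)]
    print(nm,P.mean(0).round(4),[round(float(np.linalg.norm(x)),4) for x in e],[round(float(np.degrees(np.arctan2(x[1],x[0]))),1) for x in e]); return P
def quad(im,box):
    hsv=cv2.cvtColor(im,cv2.COLOR_BGR2HSV); m=((hsv[...,1]<60)|(hsv[...,0]>85)).astype(np.uint8)*255
    k=np.zeros_like(m);x0,x1,y0,y1=box;k[y0:y1,x0:x1]=255;m=cv2.morphologyEx(m&k,cv2.MORPH_CLOSE,np.ones((5,5)))
    c=max(cv2.findContours(m,0,2)[0],key=cv2.contourArea); return cv2.approxPolyDP(cv2.convexHull(c),6,True)[:,0].astype(float)
def proj(c,p,fish=False):
    K,e,Rm=c;d=Rm.T@(np.array(p)-e); d/=np.linalg.norm(d)
    if not fish: return K[0,0]*d[0]/d[2]+K[0,2],K[1,1]*d[1]/d[2]+K[1,2]
    t=np.arccos(d[2]);r=np.hypot(*d[:2]);return K[0,0]*t*d[0]/r+K[0,2],K[1,1]*t*d[1]/r+K[1,2]
E
python3 - <<'E'
from h import *
import pickle
w=pickle.load(open("w2.pkl","rb"));S=cam("scene");im=cv2.imread("pics/w2.png")
a=quad(im,(260,410,90,258));print(a.tolist());P=show("mid",w,a,.08,True);print(P.round(3).tolist())
print("tcp px",proj(w,ctrl.get_state()["position"],True))
show("large",S,[(248.5,225),(311.5,200.5),(337,244.5),(271,272)],.09)
c=cv2.imread("pics/w2.png")[90:300,200:420];cv2.imwrite("pics/c5.png",cv2.resize(c,None,fx=2.7,fy=2.7))
E
```

```text
[[390.0, 113.0], [377.0, 254.0], [265.0, 257.0], [275.0, 108.0]]
mid [0.5547 0.3459] [0.148, 0.1201, 0.1512, 0.1101] [26.6, -62.2, -157.1, 116.4]
[[0.462, 0.364], [0.595, 0.43], [0.651, 0.324], [0.511, 0.265]]
tcp px (np.float64(278.439007921463), np.float64(247.91260846160807))
large [0.6257 0.0106] [0.2002, 0.163, 0.1969, 0.1616] [102.9, 10.5, -77.5, -168.3]
```

View pics/c5.png

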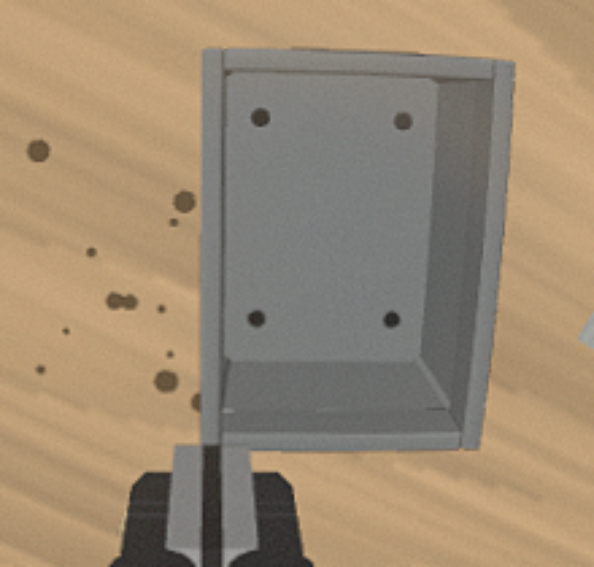

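The tub is unmoved and the finger gap at crop x≈212 lines up with the wall (203–221). I'll retry deeper and close step by step, watching the readings.

```bash
python3 -m creep '[[30,0,-1.5,0,0],[30,0,-1.5,0,0],[30,0,-1.5,0,0],[30,0,-1.5,50,0],[30,0,-1.5,100,0],[30,0,-1.5,140,0],[30,0,-1.5,160,0],[30,0,-1.5,171,0],[30,0,-1.5,171,0],[30,0,-1.5,171,0]]' 50;  python3 -m creep '[[15,0,0,0,0],[15,0,0,0,0],[15,0,0,0,0]]' 50; python3 -m creep '[[0,0,0,0,0],[0,0,0,0,0]]' 50;python3 -m creep '[[0,0,0,0,0],[0,0,0,0,0]]' 50
```

```text
time_s: 8.22
position: [0.5794, 0.3016, 0.0448]
tool_rot: [-0.733, 3.053, 0.001]
force: [0.4, 0.3, 0.6]
width: 0.35
grip_force: 0.0
time_s: 8.6
position: [0.5789, 0.3012, 0.0439]
tool_rot: [-0.733, 3.054, 0.0]
force: [0.3, -0.0, 0.3]
width: 0.176
grip_force: 0.0
time_s: 8.85
position: [0.5789, 0.3014, 0.044]
tool_rot: [-0.733, 3.054, 0.001]
force: [-0.8, 0.7, 2.9]
width: 0.079
grip_force: 52.2
time_s: 9.1
position: [0.5789, 0.3014, 0.044]
tool_rot: [-0.733, 3.054, 0.0]
force: [-0.6, 0.9, 4.0]
width: 0.076
grip_force: 52.4
```

```bash
python3 -m creep '[[0,0,0,-5,0],[0,0,0,-15,0],[0,0,0,-40,0],[0,0,0,-70,0],[0,0,0,-100,0],[0,0,0,-125,0],[0,0,0,-125,0],[0,0,0,-125,0]]' 50
python3 - <<'E'
from h import *
D=cam("side");S=cam("scene")
sd=cv2.cvtColor(ctrl.capture("side"),cv2.COLOR_RGB2BGR);cv2.imwrite("pics/side2.png",sd)
sc=cv2.cvtColor(ctrl.capture("scene"),cv2.COLOR_RGB2BGR)
u=np.array([np.cos(np.radians(11.7)),np.sin(np.radians(11.7))]);v=np.array([-u[1],u[0]]);c=np.array([.623,.0105])
for n,C,im in(("side",D,sd),("scene",S,sc)):
    P=[proj(C,[*(c+a*.082*u+b*.1*v),.09]) for a,b in((-1,-1),(-1,1),(1,1),(1,-1))]
    P=np.array(P);print(n,"pred",P.round(1).tolist())
    x0,y0=P.min(0).astype(int)-9;x1,y1=P.max(0).astype(int)+(9,30)
    print(quad(im,(x0,x1,y0,y1)).tolist())
E
```

```text
time_s: 10.1
position: [0.5784, 0.3009, 0.1675]
tool_rot: [0.732, -3.054, 0.001]
force: [0.1, -0.6, -1.6]
width: 0.073
grip_force: 51.5
side pred [[296.4, 233.5], [268.1, 194.9], [308.9, 181.0], [339.7, 216.9]]
[[343.0, 171.0], [334.0, 234.0], [296.0, 249.0], [270.0, 213.0], [269.0, 195.0]]
scene pred [[247.7, 223.5], [311.1, 200.2], [337.8, 244.0], [270.4, 271.0]]
[[311.0, 201.0], [337.0, 243.0], [332.0, 258.0], [272.0, 283.0], [248.0, 224.0]]
```

```bash
python3 -c "
from h import *
go(.5794,.0015,.167,11.7)"
```

```text
pos [0.5781 0.3008 0.1669] yawY 117.0 j6 0.5 -> [ 134.6 -267.3    0.3] spin 105.3
```

```bash
python3 -m creep '[[0,8,-16,0,6],[0,22,-44,0,15],[0,36,-72,0,25],[0,50,-100,0,35],[0,64,-128,0,45],[0,78,-156,0,55],[0,92,-184,0,65],[0,106,-212,0,75],[0,120,-240,0,85],[0,130,-258,0,95],[0,134.5,-267,0,102],[0,134.5,-267,0,105.3]]' 50; python3 -m creep '[[0,0,0,0,0],[0,0,0,0,0]]'; python3 -c "
from h import *
go(.5794,.0015,.05,11.7);S=cam('scene');cv2.imwrite('pics/sc3.png',cv2.cvtColor(ctrl.capture('scene'),cv2.COLOR_RGB2BGR))
im=cv2.imread('pics/sc3.png')[110:290,200:380];sd=cv2.cvtColor(ctrl.capture('side'),cv2.COLOR_RGB2BGR)[110:290,230:410]
cv2.imwrite('pics/c6.png',np.hstack([cv2.resize(im,(400,400)),cv2.resize(sd,(400,400))]))"
```

```text
time_s: 11.7
position: [0.5793, 0.0013, 0.1673]
tool_rot: [-1.987, -2.431, 0.002]
force: [-0.0, 0.3, -1.2]
width: 0.076
grip_force: 51.5
time_s: 11.95
position: [0.5797, 0.0024, 0.168]
tool_rot: [-1.982, -2.436, 0.001]
force: [0.6, 0.3, -1.8]
width: 0.074
grip_force: 51.5
pos [0.5797 0.0024 0.168 ] yawY 11.7 j6 78.5 -> [ -0.8  -0.3 118. ] spin 0.0
```

View pics/c6.png

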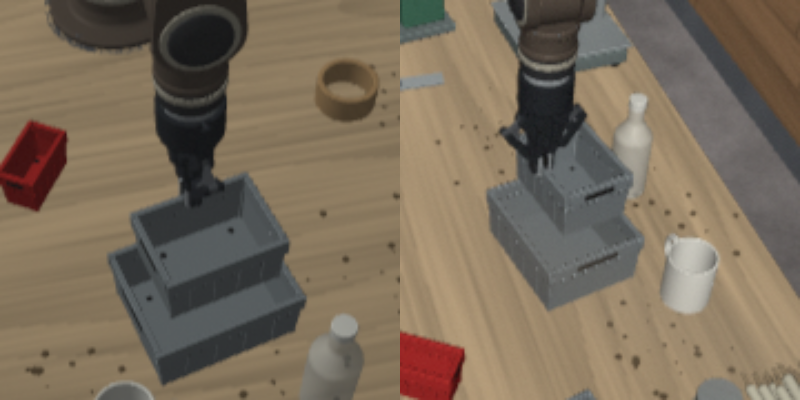

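The middle tub hangs level over the large one, aligned with it (left pane: middle at (210,240), large at (205,300)). Lowering.

```bash
python3 -m creep '[[0,-0.5,0,20,0],[0,-0.5,0,40,0],[0,-0.5,0,60,0],[0,-0.5,0,80,0],[0,-0.5,0,95,0],[0,-0.5,0,104,0],[0,-0.5,0,110,0],[0,-0.5,0,113,0],[0,-0.5,0,113,0]]' 50;  python3 -m creep '[[0,0,0,1.5,0],[0,0,0,3,0],[0,0,0,4.5,0],[0,0,0,4.5,0]]'
```

```text
time_s: 13.18
position: [0.5803, 0.0017, 0.0558]
tool_rot: [1.984, 2.436, 0.0]
force: [0.0, -0.3, -2.3]
width: 0.071
grip_force: 51.5
time_s: 13.68
position: [0.58, 0.0017, 0.0509]
tool_rot: [-1.984, -2.436, 0.0]
force: [0.1, -0.4, -2.6]
width: 0.078
grip_force: 51.5
```

```bash
python3 -m creep '[[0,0,0,1,0],[0,0,0,2,0],[0,0,0,2,0]]' 50;  python3 -m creep '[[0,0,0,0.7,0],[0,0,0,0.7,0]]'
```

```text
time_s: 14.05
position: [0.5802, 0.0017, 0.0492]
tool_rot: [1.984, 2.436, 0.0]
force: [0.4, 0.4, -1.4]
width: 0.077
grip_force: 51.6
time_s: 14.3
position: [0.5802, 0.0017, 0.0491]
tool_rot: [1.983, 2.436, 0.0]
force: [-2.7, -0.5, 5.5]
width: 0.075
grip_force: 52.4
```

```bash
python3 -m creep '[[17,0,0,0,0],[17,0,0,0,0],[17,0,0,0,0]]' 50;  python3 -m creep '[[17,0,0,-8,0],[17,0,0,-25,0],[17,0,0,-60,0],[17,0,0,-110,0],[17,0,0,-160,0],[17,0,0,-200,0]]'; python3 -c "
from h import *
go(.50,-.27,.25,105);print(np.degrees(ctrl.get_state()['joint_positions'][0]))"
```

```text
time_s: 14.68
position: [0.5803, 0.0017, 0.0483]
tool_rot: [1.984, 2.436, 0.0]
force: [0.3, 0.1, 0.1]
width: 0.197
grip_force: 0.0
time_s: 15.42
position: [0.5803, 0.0017, 0.2523]
tool_rot: [1.982, 2.434, 0.003]
force: [0.4, 0.7, -0.5]
width: 0.202
grip_force: 0.0
pos [0.5803 0.0017 0.2523] yawY 11.7 j6 78.5 -> [-249.8 -133.7    2. ] spin -93.3
0.17089137369697371
```

```bash
python3 -c "
from h import *
go(.509,-.306,.25,-75)"
```

```text
pos [0.5803 0.0017 0.2523] yawY 11.7 j6 78.5 -> [-286.9 -132.2    2.1] spin 86.7
```

```bash
python3 -m creep '[[24,-20,-9,0,8],[24,-52,-24,0,18],[24,-84,-38,0,28],[24,-116,-53,0,38],[24,-148,-68,0,48],[24,-180,-83,0,58],[24,-212,-98,0,68],[24,-244,-113,0,78],[24,-270,-125,2,86.7],[24,-287,-132,2,86.7],[24,-287,-132,2,86.7],[24,-287,-132,2,86.7]]'
python3 - <<'E'
from h import *
w=cam("wrist");im=cv2.cvtColor(ctrl.capture("wrist"),cv2.COLOR_RGB2BGR);sc=cv2.cvtColor(ctrl.capture("scene"),cv2.COLOR_RGB2BGR)
cv2.imwrite("pics/w4.png",im);cv2.imwrite("pics/sc4.png",sc)
u=np.array([np.cos(np.radians(15)),np.sin(np.radians(15))]);v=np.array([-u[1],u[0]]);c=np.array([.5155,-.331])
P=np.array([proj(w,[*(c+a*.054*u+b*.03*v),.07],True) for a,b in((-1,-1),(-1,1),(1,1),(1,-1))]);print("pred",P.round(1).tolist())
x0,y0=P.min(0).astype(int)-18;x1,y1=P.max(0).astype(int)+18
a=quad(im,(max(x0,0),x1,max(y0,0),y1));print(a.tolist());show("small",w,a,.07,True);print(proj(w,ctrl.get_state()["position"],True))
d=im.copy();cv2.rectangle(d,(x0,y0),(x1,y1),(0,255,255),1);d=d[:, :]
e=cv2.resize(sc[150:300,220:360],(392,420))
q=d[max(y0-20,0):y1+60,max(x0-20,0):x1+20];print("off",max(x0-20,0),max(y0-20,0),q.shape)
s=min(400/q.shape[1],420/q.shape[0]);q=cv2.resize(q,None,fx=s,fy=s);print(s)
o=np.zeros((420,400,3),np.uint8);o[:q.shape[0],:q.shape[1]]=q
cv2.imwrite("pics/c7.png",np.hstack([o,e]))
E
```

```text
time_s: 16.92
position: [0.5093, -0.3054, 0.2468]
tool_rot: [-3.114, -0.413, -0.001]
force: [0.5, 0.3, -0.9]
width: 0.28
grip_force: 0.0
pred [[327.3, 226.3], [274.4, 226.4], [274.3, 129.5], [331.2, 130.2]]
[[278.0, 130.0], [332.0, 134.0], [325.0, 228.0], [274.0, 226.0]]
small [ 0.5141 -0.3318] [0.0572, 0.1061, 0.058, 0.1071] [-78.5, -166.9, 102.5, 12.7]
(np.float64(276.7356009445918), np.float64(248.67410867492015))
off 236 91 (213, 133, 3)
1.971830985915493
```

View pics/c7.png

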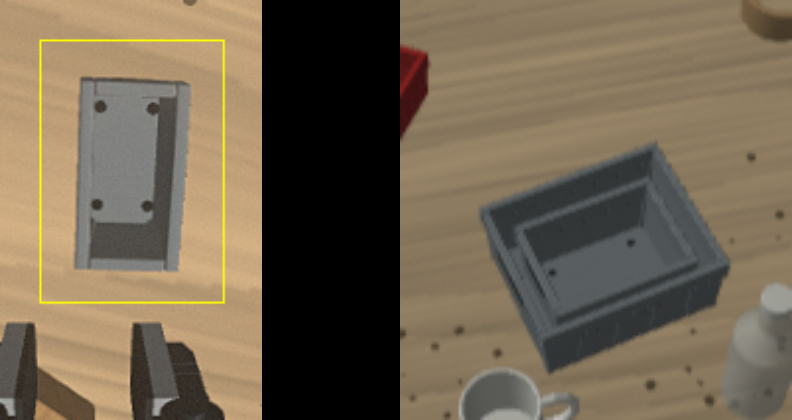

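The small tub's rim is at wrist (278,130), (332,134), (325,228), (274,226). On the right, the middle tub sits flat inside the large one. Next is the small tub.

```bash
python3 -c "
from h import *
go(.5083,-.3065,.034,-77.3)"
```

```text
pos [ 0.5093 -0.3051  0.2467] yawY -74.9 j6 134.0 -> [ -1.4   1.1 212.7] spin 2.4
```

```bash
python3 -m creep '[[24,-1.4,1,40,2.4],[24,-1.4,1,90,2.4],[24,-1.4,1,140,2.4],[24,-1.4,1,180,2.4],[24,-1.4,1,200,2.4],[24,-1.4,1,212,2.4],[24,-1.4,1,212,2.4],[24,-1.4,1,212,2.4]]'; python3 -m creep '[[0,0,0,0,0],[0,0,0,0,0],[0,0,0,0,0],[0,0,0,0,0]]' 50
```

```text
time_s: 18.02
position: [0.5087, -0.3076, 0.0356]
tool_rot: [3.121, 0.345, 0.002]
force: [0.7, -0.5, 0.1]
width: 0.283
grip_force: 0.0
time_s: 18.52
position: [0.5083, -0.3072, 0.035]
tool_rot: [-3.123, -0.345, -0.002]
force: [0.1, 2.6, 4.5]
width: 0.074
grip_force: 53.0
```

```bash
python3 -m creep '[[0,0,0,-5,0],[0,0,0,-15,0],[0,0,0,-40,0],[0,0,0,-70,0],[0,0,0,-100,0],[0,0,0,-130,0],[0,0,0,-130,0],[0,0,0,-130,0]]' 50; python3 -c "
from h import *
go(.6139,.0087,.165,11.7)"
```

```text
time_s: 19.52
position: [0.5076, -0.3073, 0.1636]
tool_rot: [-3.122, -0.344, 0.001]
force: [0.2, -0.3, -2.4]
width: 0.072
grip_force: 52.3
pos [ 0.5076 -0.3073  0.1636] yawY -77.4 j6 136.2 -> [ 172.6 -285.3   -1.4] spin -89.1
```

```bash
python3 -c "
from h import *
show('mid',cam('scene'),[(263.2,233.2),(309.3,214.3),(326.1,243.9),(277.1,263.6)],.085)
show('large',cam('scene'),[(220+80/2.8,150+210/2.8),(220+257/2.8,150+143/2.8),(220+328/2.8,150+265/2.8),(220+149/2.8,150+340/2.8)],.09)"
python3 -m creep '[[0,9,-15,0,-5],[0,26,-42,0,-14],[0,44,-73,0,-24],[0,62,-103,0,-34],[0,80,-133,0,-44],[0,98,-163,0,-54],[0,116,-193,0,-64],[0,134,-223,0,-74],[0,152,-252,0,-83],[0,166,-275,0,-89.1],[0,172.5,-285,0,-89.1],[0,172.5,-285,0,-89.1]]' 50
```

```text
mid [0.6361 0.0136] [0.146, 0.1079, 0.147, 0.1037] [103.6, 10.7, -78.1, -169.9]
large [0.6263 0.0123] [0.1999, 0.1613, 0.1911, 0.1625] [102.3, 10.6, -77.4, -166.3]
time_s: 21.02
position: [0.6138, 0.0086, 0.1633]
tool_rot: [-1.984, -2.434, 0.002]
force: [0.3, -0.4, -0.9]
width: 0.074
grip_force: 52.3
```

```bash
python3 -m creep '[[0,0,-0,0,0],[0,0,0.8,20,0],[0,0,0.8,40,0],[0,0,0.8,60,0],[0,0,0.8,80,0],[0,0,0.8,95,0],[0,0,0.8,104,0],[0,0,0.8,109,0],[0,0,0.8,113,0],[0,0,0.8,113,0]]' 50;  python3 -m creep '[[0,0,0,1,0],[0,0,0,2,0],[0,0,0,3,0],[0,0,0,3,0]]'; python3 -m creep '[[0,0,0,0.7,0],[0,0,0,1,0],[0,0,0,1,0]]'
```

```text
time_s: 22.28
position: [0.615, 0.0086, 0.0515]
tool_rot: [1.984, 2.436, 0.0]
force: [0.5, -0.7, -1.9]
width: 0.074
grip_force: 52.2
time_s: 22.78
position: [0.6149, 0.0085, 0.0483]
tool_rot: [-1.984, -2.436, 0.0]
force: [0.6, -0.2, -1.7]
width: 0.075
grip_force: 52.2
time_s: 23.15
position: [0.6149, 0.0085, 0.0474]
tool_rot: [-1.984, -2.436, 0.0]
force: [0.1, -0.5, -1.2]
width: 0.073
grip_force: 52.2
```

```bash
python3 -m creep '[[0,0,0,1,0],[0,0,0,1.6,0],[0,0,0,1.6,0]]' 50;  python3 -m creep '[[0,0,0,0.6,0],[0,0,0,0.9,0],[0,0,0,0.9,0]]'
```

```text
time_s: 23.52
position: [0.6149, 0.0085, 0.0457]
tool_rot: [-1.984, -2.436, 0.0]
force: [0.3, 0.5, -2.0]
width: 0.075
grip_force: 52.3
time_s: 23.9
position: [0.6148, 0.0084, 0.0453]
tool_rot: [1.984, 2.436, -0.0]
force: [-2.6, -1.0, 3.6]
width: 0.077
grip_force: 53.0
```

Contact with the middle tub's floor at the expected height. Release, then rise.

```bash
python3 -m creep '[[17,0,0,0,0],[17,0,0,0,0],[17,0,0,0,0]]' 50;  python3 -m creep '[[17,0,0,-8,0],[17,0,0,-25,0],[17,0,0,-60,0],[17,0,0,-110,0],[17,0,0,-160,0],[17,120,0,-200,0],[17,120,0,-200,0]]'; python3 - <<'E'
from h import *
for n in("scene","side"): cv2.imwrite(f"pics/{n}9.png",cv2.cvtColor(ctrl.capture(n),cv2.COLOR_RGB2BGR))
S=cam("scene");im=cv2.imread("pics/scene9.png");old=cv2.imread("pics/scene0.png")
# small/middle/large rims predicted -> edge strength around predicted outline vs. +/-15mm heights
u=np.array([np.cos(np.radians(11.7)),np.sin(np.radians(11.7))]);v=np.array([-u[1],u[0]])
g=np.hypot(*[cv2.Sobel(cv2.cvtColor(im,6),cv2.CV_64F,*k) for k in((1,0),(0,1))])
def score(c,hx,hy,z):
    t=np.linspace(-1,1,60);L=[(a,s) for s in t for a in(-1,1)]
    pts=[c+a*hx*u+s*hy*v for a,s in L]+[c+s*hx*u+a*hy*v for a,s in L]
    q=np.array([proj(S,[*p,z]) for p in pts]).round().astype(int);return g[q[:,1],q[:,0]].mean().round(1)
b=np.array([.003,.001])
for n,c,hx,hy,z in(("L",np.array([.623,.0105]),.082,.1,.09),("M",np.array([.6316,.0123]),.056,.076,.085),("S",np.array([.6396,.0138]),.03,.054,.08)):
    print(n,{dz:score(c+b,hx,hy,z+dz) for dz in(-.02,-.01,0,.01,.02)})
d=cv2.absdiff(im,old).max(2)>40;k=.7
for n,x,y in(("tape",508,213),("carton",245,258),("red",306,263),("knife",608,252),("onion",597,357),("jar",236,425),("spray",498,395),("mug",370,430),("brush",141,330)):
    X,Y=int(x*k),int(y*k);print(n,int(d[Y-15:Y+15,X-15:X+15].sum()),end=" ")
E
```

```text
time_s: 24.28
position: [0.6151, 0.0086, 0.0447]
tool_rot: [1.984, 2.436, 0.0]
force: [0.1, -0.4, 0.2]
width: 0.201
grip_force: 0.0
time_s: 25.15
position: [0.5911, 0.1253, 0.2473]
tool_rot: [1.985, 2.432, 0.004]
force: [-0.1, 0.6, -0.8]
width: 0.201
grip_force: 0.0
L {-0.02: np.float64(40.3), -0.01: np.float64(71.0), 0: np.float64(96.6), 0.01: np.float64(69.6), 0.02: np.float64(41.0)}
M {-0.02: np.float64(64.3), -0.01: np.float64(94.3), 0: np.float64(59.5), 0.01: np.float64(79.8), 0.02: np.float64(36.0)}
S {-0.02: np.float64(74.5), -0.01: np.float64(86.6), 0: np.float64(68.7), 0.01: np.float64(82.9), 0.02: np.float64(38.3)}
tape 376 carton 0 red 0 knife 12 onion 0 jar 0 spray 0 mug 0 brush 0
```

```bash
python3 -c "
from cell import ctrl
print(ctrl.hand_in())"
```

```text
the job is handed in; nothing more can be done
None
```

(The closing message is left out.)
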